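Load a pilot valve head in the inclined fixture, port to the mark, and drop the hold-down

ROBOT

A 6-joint arm with a two-finger parallel gripper is mounted at the origin on a cart in front of the work surface, level with it; the furniture and walls round the work are solid. World frame = base frame: x ahead of the robot, y to its left, z up, the work surface at z = 0. Lengths are in m, angles in rad, forces in N, time in s.
With the tool pointing down it reaches from about 0.25 to 0.775 m from the base axis. Payload 4 kg.
Tool frame: the origin (TCP) lies at the very end of the fingers, on their centre line; the grasp point (between the pads) lies 19 mm behind it (robot.pinch_z is the distance from the TCP to the grasp point, in m); z points along the fingers, y is the line along which they close (so a half turn about z gives the same grasp; the last joint's range is limited). The gripper opens to 94 mm and grips with 3 to 60 N. Pads are 16 mm wide; open, the fingers measure 119 mm over their backs; the gripper's body (75 mm by 177 mm) begins 78 mm behind the grasp point.
Start: joints at [1.097, 0.087, 1.371, -0, 1.684, -0.103], TCP at [0.199, 0.513, 0.206] pointing down, gripper open.
Joint ranges: [-3.1, 3.1], [-0.76, 2.03], [0.27, 2.55], [-1.08, 4.22], [0.17, 2.65], [-2.57, 2.57]. Speed limits (rad/s): [2.79, 2.79, 3.14, 3.14, 3.14, 3.14].

INTERFACE

Orientations are given as [roll, pitch, yaw] about the fixed x, y, z axes, in that order (R = Rz(yaw) Ry(pitch) Rx(roll)).
In Python, from bench import robot gives the robot as it stands.
- The arm moves only by the tool arm_command, never from a script. Its argument "targets" is one flat list of numbers, 7 for each row, row after row: the turn, a rotation vector about the tool's x, y, z in degrees, then the shift along the tool's x, y, z in mm, then the closure, from -1 (fully open) to 1 (shut). In form: [ax, ay, az, x, y, z, hand, ax, ay, az, x, y, z, hand, ...]. A call has 1 to 20 rows; each row is the pose to reach, as a shift and turn from the pose commanded when the call began, along the tool's axes at that moment; what a row does not reach only later rows make up. A row lasts 1/10 s, in which the tool goes at most 50 mm and 8.59 degrees, less where a joint would pass 70% of its speed; a pose out of reach is approached as far as the arm can. A call with a gripper value outside its range is refused whole. The fingers move at their own pace and stop on an object; the grip force is fixed at half the most. Time passes only in rows, so rows that repeat a pose let the fingers close. It gives the time, the measured TCP pose, the force, the opening and the grip force at its end, in the units of the state.
- robot.get_obs(): the state, without advancing time (a new reading comes with each control period).
- robot.snapshot(name): name is "side" or "top"; returns a dict with "color" (384x512x3 uint8, red, green, blue), "range_z" (384x512 float32, m along the optical axis (not along the pixel's ray), 0 where there is no reading), "fx", "fy", "cx", "cy" (pixels), "dist_coeffs" ([k1, k2, p1, p2, k3] as OpenCV has them; the pictures are not rectified), "T" (4x4, takes a point from camera to world coordinates). Camera axes: x right, y down, z forward; pixel columns grow to the right and rows downward; lengths in m; the calibration is good to about 2 mm. A picture is of the moment at which its call begins.
- robot.close_job(): hands the job in; it is judged then, once.
The state is a dict: "time": time; "joint_positions": joint angles; "qvel": joint speeds; "joint_torque": joint torques, N m; "tool_pos": TCP position; "ee_rot": TCP orientation; "wrist_force": force on the tool from outside, world axes, zero at the start; "wrist_torque": the same for the moment, N m; "width": finger opening in m; "finger_force": force on a finger pad.
Only numpy, scipy, OpenCV 4.12 (cv2) and the standard library are available. Lean on these libraries where they do the work, as an engineer would, in place of code of your own. Each camera call takes 0.05 s, during which the arm holds its last target. There are 200 camera calls.

TASK

Pick up the round aluminium pilot head and set it, without dropping it, flat on the fixture's inclined face and against the V stop, with its brass side port turned to point up the slope along the yellow mark. Then swing the red forked hold-down over so that it comes to rest on the head with the fork astride the port. Do not knock over the red bottle or the cup.

Things in the scene. Friction and masses are not known exactly. Their poses are not given: they have to be found in the camera images.
- pilot_head: loose part, 0.3 kg: round aluminium housing, 60 mm across, 30 mm high; on it a black crown, 36 mm along x, 28 mm across y (two flats to grip, facing +y and -y), from 30 to 54 mm above the underside. A brass port, 12 mm thick (18 mm collar out to 34 mm), sticks out along +x, axis 18 mm up, end 48 mm from the head's axis. Origin: centre of underside, z up its axis. Starts upright on the bench.
- port_tip (a point): centre of the open end of the brass port, 48 mm along x and 18 mm up z from the head's origin; same axes as the head
- face: fixed plate of the fixture, inclined 30 degrees, low towards the robot. Origin: on the plate, 64 mm above the bench, where the head's underside centre belongs; x up the slope, y level to the left, z out of the plate. At the low side a 90 degree V stop, 16 mm high, closed at the back, whose flats touch the housing seated at the origin. The yellow mark, 4 mm wide, runs along +x from 34 to 70 mm.
- hold_down (a joint): hinge of the red forked hold-down, rad. 0: its rubber feet rest on the rim of a seated head; grows as it opens, to 2.62 at the stop. Starts open, leaning away from the robot, past its balance point (2.1). Light friction: pushed towards the robot to below 1.85 it sinks shut by its own weight (0.4 kg), damped, in about 2 s. If the port is not in its 20 mm fork it lands on the port and stays up.
- hold_down_hinge (a point): middle of the hold-down's hinge axis (along the face's y), 82 mm up the slope from the face's origin and 40 mm off the plate; axes as the face. The lugs beside it reach 8 mm higher off the plate than the axis.
- hold_down_bar (a point): middle of the hold-down's steel cross bar (12 mm thick, along the face's y, 17 mm black grips from 32 to 52 mm out on each side), 51 mm from the hinge axis; moves with the hold-down. Between bar and hinge run the fork's red side bars, 36 mm wide over all.
- threadlock_bottle: small red bottle with a black cap, 33 mm wide, 97 mm tall, loose, standing near the fixture's right side; origin under its centre
- parts_cup: beige plastic cup, 69 mm wide, 53 mm high, loose, standing behind on the right; origin under its centre
There are look-alikes about, which are no part of the job. What is shaped like the pilot_head but green is not meant.

How it is judged:
By the outcome, as a careful person would: the job done as asked, in the order asked, and still so for the second after the job is handed in, with the robot touching nothing.
It also fails if it takes over 53 s, if anything falls off the work surface, if the arm or the gripper's body presses on something with over 40 N, if the wrist force passes 120 N, or if a joint passes its speed limit or range.

## Working session

There is one attempt and no reset: what is moved stays moved. The work goes in short steps, Python scripts to look and compute and a tool call to move; the robot and the scene stay as the last step left them, time stands still between calls to the robot, and variables do not carry over. Pictures are saved under pics/ and viewed, at most 10 in all, crops included, and the job is handed in when it is done.

Besides the shell and the picture viewer there is one more tool, called by a JSON object that holds its "name" and its "arguments", one argument or row to a line. arm_command: Moves the arm, as the interface text tells. Its arguments: {"type":"object","properties":{"targets":{"type":"array"}},"required":["targets"]}

```bash
mkdir -p pics; cat > h.py <<'E'
import numpy as np, cv2, pickle
from scipy.spatial.transform import Rotation as R
def pts(s):
    h,w=s['range_z'].shape
    K=np.array([[s['fx'],0,s['cx']],[0,s['fy'],s['cy']],[0,0,1]])
    g=np.stack(np.meshgrid(np.arange(w),np.arange(h)),-1).reshape(-1,1,2).astype(np.float64)
    u=cv2.undistortPoints(g,K,np.array(s['dist_coeffs'],float)).reshape(h,w,2)
    z=s['range_z'].astype(float)
    P=np.dstack([u*z[...,None],z]); T=np.array(s['T'])
    W=P@T[:3,:3].T+T[:3,3]; W[z<=0]=np.nan
    d=np.dstack([u,np.ones((h,w))])@T[:3,:3].T
    return W,d,T[:3,3]
def onplane(d,o,z): return o+d*((z-o[2])/d[2])
def rel(pos,Rm,pos0,R0):
    "target pose as turn(deg), shift(mm) from pose 0"
    return np.round(R.from_matrix(R0.T@Rm).as_rotvec(degrees=True),2),np.round(R0.T@(np.array(pos)-pos0)*1000,1)
E
python3 - <<'E'
from bench import robot
import cv2,pickle
for n in("side","top"):
    s=robot.snapshot(n); pickle.dump(s,open(n+'.pkl','wb'))
    cv2.imwrite(f'pics/{n}0.png',s['color'][...,::-1]); print(n,s['T'],s['fx'],s['dist_coeffs'],(s['range_z']>0).mean())
o=robot.get_obs();print(o);print(robot.pinch_z)
E
```

```text
side [[ 0.9773436  -0.13699292  0.16134565  0.38299627]
 [-0.21118618 -0.68207504  0.7001243  -0.71769853]
 [ 0.01413776 -0.71833597 -0.69555269  0.74356892]
 [ 0.          0.          0.          1.        ]] 469.78736293011264 [-0.18678475  0.          0.          0.          0.        ] 0.9962310791015625
top [[-0.02288815 -0.98746528  0.15616806  0.4047376 ]
 [-0.9997194   0.02356036  0.00245445 -0.05501013]
 [-0.00610306 -0.15606806 -0.98772745  0.95054017]
 [ 0.          0.          0.          1.        ]] 387.6885189302116 [-0.03983315  0.          0.          0.          0.        ] 0.9960886637369791
{'time': 0.1, 'joint_positions': array([ 1.09687193e+00,  8.79209489e-02,  1.37204329e+00,  1.24517966e-05,
        1.68356197e+00, -1.03099362e-01]), 'qvel': array([ 0.00148204,  0.00018491, -0.00378872, -0.00018644, -0.00059918,
        0.00038277]), 'joint_torque': array([ 2.58618580e-03, -3.41249299e+01, -3.03302908e+01,  7.19348830e-02,
        3.03190097e-02, -8.43905946e-05]), 'tool_pos': array([0.19910128, 0.51220616, 0.20442976]), 'ee_rot': array([-3.13967064e+00, -2.11304382e-04,  2.77076880e+00]), 'wrist_force': array([ 0.46110758, -1.01353673, -0.91761512]), 'wrist_torque': array([ 0.02087593, -0.01535183, -0.00315829]), 'finger_force': 0.0, 'width': 0.09395592149099255}
0.0188
```

View pics/side0.png

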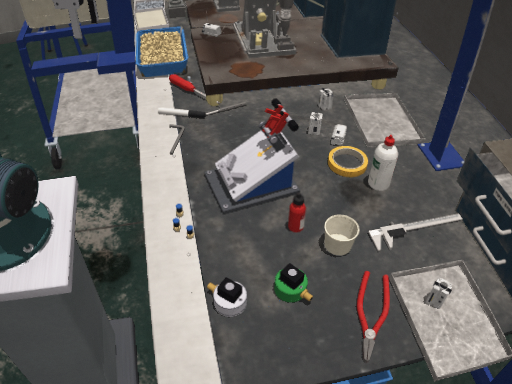

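View pics/top0.png

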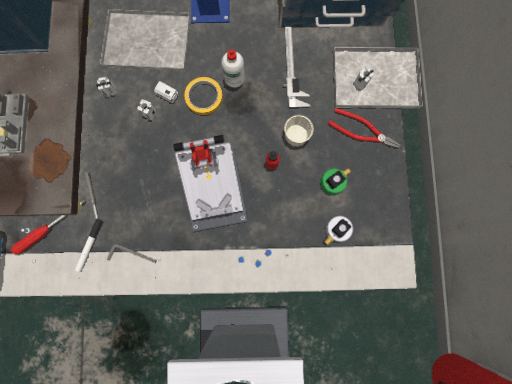

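Candidates for the pilot head are the silver one (top 340,229; side 230,296) and the green one (top 335,180; side 291,285). The green one is excluded, so I choose the silver one. The threadlock bottle is at top (272,161), the cup at (298,131), and the fixture around (210,185) with the hold-down open at (203,152). The large white bottle at (233,70) is a look-alike.

```bash
cat > m.py <<'E'
from h import *
import sys
S={n:pickle.load(open(n+'.pkl','rb')) for n in('side','top')}
for n,(hx,hy) in {'top':(340,229),'side':(230,296)}.items():
    s=S[n];W,d,o=pts(s);c=s['color'];hsv=cv2.cvtColor(c,cv2.COLOR_RGB2HSV)
    m=np.zeros(c.shape[:2],bool);m[hy-28:hy+28,hx-28:hx+28]=1
    bl=m&(c.max(2)<45)&(W[...,2]>.045); br=m&(hsv[...,0]>10)&(hsv[...,0]<30)&(hsv[...,1]>110)&(c.max(2)>60)
    top=m&(W[...,2]>.05)
    for nm,k in(('black',bl),('brass',br),('top',top)):
        print(n,nm,k.sum(),np.nanmedian(W[k],0).round(4),np.nanmin(W[k],0).round(4),np.nanmax(W[k],0).round(4), np.argwhere(k).mean(0)[::-1])
    P=W[top][:,:2].astype(np.float32);print('rect',cv2.minAreaRect(P))
    rim=m&(abs(W[...,2]-.03)<.004);P=W[rim][:,:2];A=np.c_[2*P,np.ones(len(P))]
    print('rim',rim.sum(),cv2.minEnclosingCircle(P.astype(np.float32)))
    # brass axis by PCA on xy
    B=W[br&(W[...,2]<.032)&(W[...,2]>.008)][:,:2];e,v=np.linalg.eigh(np.cov(B.T));print('brass dir',np.degrees(np.arctan2(v[1,1],v[0,1])))
# fixture
for n in S:
    s=S[n];W,d,o=pts(s);c=s['color'];hsv=cv2.cvtColor(c,cv2.COLOR_RGB2HSV)
    x0,y0,x1,y1=(180,140,245,222) if n=='top' else (212,135,300,200)
    m=np.zeros(c.shape[:2],bool);m[y0:y1,x0:x1]=1
    wh=m&(c.min(2)>150)&(W[...,2]>.03);P=W[wh]
    for _ in range(5):
        q=np.median(P,0) if 0 else P.mean(0);nn=np.linalg.svd(P-q)[2][2];nn*=np.sign(nn[2]);r=(P-q)@nn;P=P[abs(r)<max(.002,2*r.std())]
    print(n,'plate n',nn.round(4),'tilt',np.degrees(np.arccos(nn[2])),'az up',np.degrees(np.arctan2(-nn[1],-nn[0])),'d',nn@q,len(P))
    ye=m&(hsv[...,0]>18)&(hsv[...,0]<34)&(hsv[...,1]>120)&(c.max(2)>120);print('yellow',np.c_[np.argwhere(ye)[:,::-1],W[ye].round(4)][:12])
    rd=m&((hsv[...,0]<8)|(hsv[...,0]>172))&(hsv[...,1]>150)&(c.max(2)>90)
    print('red',rd.sum(),np.nanmean(W[rd],0),np.nanmin(W[rd],0),np.nanmax(W[rd],0))
    hi=m&(abs((W-q)@nn)<.003); u=np.array([-nn[0],-nn[1]]);u/=np.linalg.norm(u)
    Ph=W[hi][:,:2].astype(np.float32);print('plate rect',cv2.minAreaRect(Ph),cv2.boxPoints(cv2.minAreaRect(Ph)).round(3).tolist())
a=cv2.resize(S['top']['color'][195:260,305:375],None,fx=7,fy=7,interpolation=3)[:455,:490]
b=cv2.resize(S['side']['color'][95:210,200:305],None,fx=5,fy=5,interpolation=3)
i=np.zeros((595,800,3),np.uint8);i[:575,:525]=b;a2=cv2.resize(a,(275,255));i[:255,525:]=a2
a3=cv2.resize(S['top']['color'][130:235,170:250],None,fx=3.2,fy=3.2,interpolation=3);i[258:258+a3.shape[0],530:530+a3.shape[1]]=a3
cv2.imwrite('pics/c1.png',i[...,::-1])
E
python3 m.py
```

```text
top black 49 [ 0.447  -0.2468  0.0527] [ 0.4305 -0.2701  0.0467] [ 0.4673 -0.2336  0.0569] [338.63265306 228.28571429]
top brass 48 [ 0.4226 -0.2276  0.0223] [ 0.4133 -0.2395 -0.0014] [ 0.4322 -0.2184  0.0303] [328.10416667 239.9375    ]
top top 188 [ 0.4486 -0.2551  0.0532] [ 0.4282 -0.275   0.05  ] [ 0.4696 -0.2349  0.0578] [341.59574468 228.0212766 ]
rect ((0.44873103499412537, -0.25471383333206177), (0.027764879167079926, 0.035748887807130814), 42.301666259765625)
rim 294 ((0.44525372982025146, -0.2500491738319397), 0.036164291203022)
brass dir 130.33376444389992
side black 239 [ 0.4498 -0.2621  0.0529] [ 0.4301 -0.2787  0.045 ] [ 0.4704 -0.236   0.0571] [229.42677824 288.67782427]
side brass 53 [ 0.4208 -0.2286  0.022 ] [ 0.4132 -0.2393 -0.0027] [ 0.4298 -0.2103  0.0267] [211.11320755 286.66037736]
side top 286 [ 0.4506 -0.2575  0.0537] [ 0.4288 -0.2775  0.05  ] [ 0.4723 -0.2351  0.0571] [229.61888112 286.90909091]
rect ((0.45012256503105164, -0.2572039067745209), (0.029352860525250435, 0.03735031187534332), 46.4915885925293)
rim 392 ((0.4491369426250458, -0.25553005933761597), 
[... 532 characters left out ...]
 8.690e-02]
 [2.640e+02 1.510e+02 5.834e-01 5.170e-02 8.790e-02]
 [2.590e+02 1.520e+02 5.725e-01 5.280e-02 8.590e-02]
 [2.620e+02 1.520e+02 5.787e-01 5.080e-02 8.650e-02]
 [2.580e+02 1.530e+02 5.707e-01 5.430e-02 8.210e-02]
 [2.590e+02 1.530e+02 5.721e-01 5.100e-02 8.450e-02]]m.py:27: RuntimeWarning: Mean of empty slice
  print('red',rd.sum(),np.nanmean(W[rd],0),np.nanmin(W[rd],0),np.nanmax(W[rd],0))
Traceback (most recent call last):
  File "m.py", line 27, in <module>
    print('red',rd.sum(),np.nanmean(W[rd],0),np.nanmin(W[rd],0),np.nanmax(W[rd],0))
                                             ~~~~~~~~~^^^^^^^^^
ValueError: zero-size array to reduction operation fmin which has no identity
```

```bash
sed -i 's/(212,135,300,200)/(205,95,305,205)/; s/^    print(.red.*$/    print("red",rd.sum(),W[rd][::12].round(3).tolist())/' m.py; sed -i "s/print('yellow',.*$/Y=W[ye];print('yellow',len(Y),np.c_[np.argwhere(ye)[:,::-1],Y.round(4),((Y-q)@nn).round(4)].round(4).tolist())/" m.py; python3 m.py | sed -n '/plate n/,$p'
```

```text
side plate n [-0.4926 -0.0796  0.8666] tilt 29.934976769813492 az up 9.176552652463469 d -0.21434931020798398 1639
yellow 22 [[270.0, 146.0, 0.597, 0.0537, 0.0982, 0.0011], [269.0, 147.0, 0.5941, 0.0509, 0.0981, 0.0026], [267.0, 148.0, 0.5901, 0.0523, 0.0948, 0.0016], [268.0, 148.0, 0.5918, 0.0504, 0.0961, 0.0021], [266.0, 149.0, 0.5875, 0.0508, 0.0936, 0.002], [265.0, 150.0, 0.5856, 0.0517, 0.0904, 0.0001], [263.0, 151.0, 0.5816, 0.0533, 0.0869, -0.0011], [264.0, 151.0, 0.5834, 0.0517, 0.0879, -0.001], [259.0, 152.0, 0.5725, 0.0528, 0.0859, 0.0026], [262.0, 152.0, 0.5787, 0.0508, 0.0865, 0.0002], [258.0, 153.0, 0.5707, 0.0543, 0.0821, 0.0001], [259.0, 153.0, 0.5721, 0.051, 0.0845, 0.0017], [260.0, 153.0, 0.5741, 0.0498, 0.0853, 0.0015], [261.0, 153.0, 0.5761, 0.0489, 0.0857, 0.0009], [258.0, 154.0, 0.57, 0.0514, 0.0818, 0.0003], [259.0, 154.0, 0.5716, 0.0487, 0.0837, 0.0014], [260.0, 154.0, 0.5735, 0.0471, 0.0847, 0.0015], [261.0, 154.0, 0.5749, 0.044, 0.087, 0.003], [258.0, 155.0, 0.5696, 0.0494, 0.0806, -0.0003], [259.0, 155.0, 0.5712, 0.0467, 0.0825, 0.0008], [260.0, 155.0, 0.572
[... 2475 characters left out ...]
[0.614, 0.055, 0.174], [0.611, 0.052, 0.176], [0.611, 0.059, 0.171], [0.607, 0.07, 0.18], [0.609, 0.047, 0.168], [0.607, 0.059, 0.17], [0.604, 0.071, 0.175], [0.606, 0.048, 0.165], [0.604, 0.058, 0.164], [0.597, 0.065, 0.185], [0.595, 0.04, 0.19], [0.601, 0.057, 0.159], [0.592, 0.065, 0.187], [0.591, 0.04, 0.19], [0.598, 0.058, 0.153], [0.587, 0.065, 0.19], [0.596, 0.037, 0.152], [0.592, 0.062, 0.153]]
plate rect ((0.5584103465080261, 0.04589330032467842), (0.14465969800949097, 0.12433716654777527), 9.578307151794434) [[0.47699999809265137, 0.0949999988079071], [0.4970000088214874, -0.027000000700354576], [0.6399999856948853, -0.003000000026077032], [0.6190000176429749, 0.11900000274181366]]
```

View pics/c1.png

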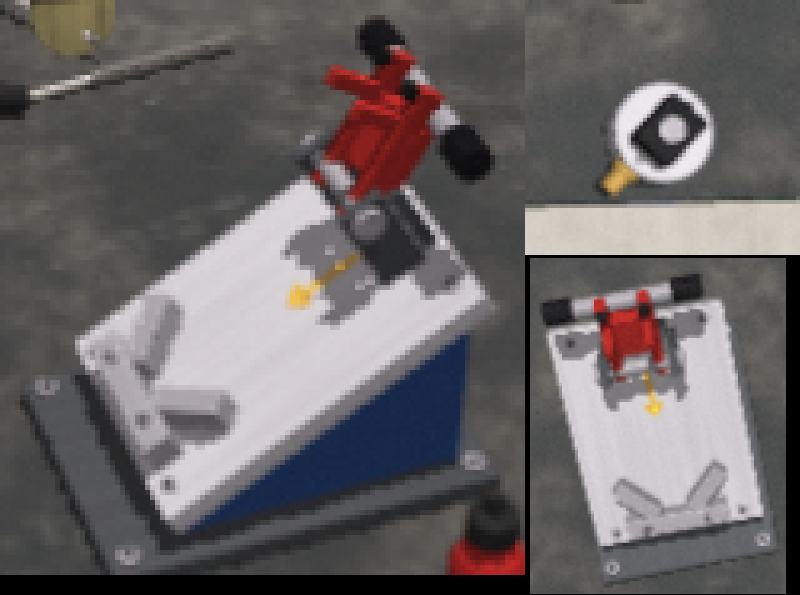

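The crop confirms my choice: a silver head with its port pointing at the bench's lower left (top 325,242). Its centre is about (0.449, -0.256) with the port at about 134.5°. The fixture's mark and plate edges agree on an azimuth of about 9.5°, which puts the face origin near (0.538, 0.0425, 0.064). Next I compute the moves.

```bash
cat >> h.py <<'E'
def T(x,z):  # rotation from tool x, tool z
    x=np.array(x,float);z=np.array(z,float);z/=np.linalg.norm(z);x-=z*(x@z);x/=np.linalg.norm(x);return np.c_[x,np.cross(z,x),z]
a=np.radians(9.5)
fx=np.array([np.cos(a)*np.sqrt(.75),np.sin(a)*np.sqrt(.75),.5]);fy=np.array([-np.sin(a),np.cos(a),0]);fn=np.cross(fx,fy)
F0=np.array([.538,.0425,.064]);RF=np.c_[fx,fy,fn]
def obs(robot):
    o=robot.get_obs();return o,o['tool_pos'],R.from_euler('xyz',o['ee_rot']).as_matrix()
E
python3 - <<'E'
from h import *
from bench import robot
o,p,Rm=obs(robot)
t=np.radians(134.5);RH=T([np.cos(t),np.sin(t),0],[0,0,-1])
for z in(.15,.075,.034):print(rel([.4493,-.256,z],RH,p,Rm))
for n in('top','side'):
    s=pickle.load(open(n+'.pkl','rb'));W,d,_=pts(s);hsv=cv2.cvtColor(s['color'],cv2.COLOR_RGB2HSV)
    x,y,X,Y=(255,140,320,180) if n=='top' else (280,185,365,265)
    m=np.zeros(W.shape[:2],bool);m[y:Y,x:X]=1
    b=m&(W[...,2]>.08);print(n,'bottle',np.nanmedian(W[b],0)); c=m&(W[...,2]>.045)&(W[...,2]<.06)&(W[...,1]<-.11);print('cup',np.nanmedian(W[c],0))
    m[:]=0;m[90:175,170:310]=1
    bar=m&(W[...,2]>.165)&(hsv[...,1]<60);print('bar',bar.sum(),np.nanmean(W[bar],0),np.nanmin(W[bar],0),np.nanmax(W[bar],0))
E
```

```text
(array([-1.100e-01,  1.000e-02,  2.425e+01]), array([-511.6, -625.2,   55.5]))
(array([-1.100e-01,  1.000e-02,  2.425e+01]), array([-511.6, -625.1,  130.5]))
(array([-1.100e-01,  1.000e-02,  2.425e+01]), array([-511.6, -625. ,  171.5]))
top bottle [ 0.61535846 -0.09985105  0.08703013]
cup [ 0.65639927 -0.15809251  0.05247407]
bar 298 [0.62255234 0.05657832 0.18204293] [0.60574753 0.00467907 0.17257692] [0.63908855 0.10720162 0.19623809]
side bottle [ 0.61542584 -0.10392854  0.08615449]
cup [ 0.68024143 -0.14452923  0.05149206]
bar 192 [0.62371842 0.04496324 0.18197782] [0.60576553 0.00303616 0.1687615 ] [0.64178212 0.10844319 0.19676257]
```

{"name": "arm_command", "arguments": {
  "targets": [0,0,24,-512,-625,55,-1,0,0,24,-512,-625,55,-1,0,0,24,-512,-625,55,-1,0,0,24,-512,-625,55,-1,0,0,24,-512,-625,55,-1,0,0,24,-512,-625,55,-1,0,0,24,-512,-625,55,-1,0,0,24,-512,-625,55,-1,0,0,24,-512,-625,55,-1,0,0,24,-512,-625,55,-1,0,0,24,-512,-625,55,-1,0,0,24,-512,-625,55,-1,0,0,24,-512,-625,55,-1,0,0,24,-512,-625,55,-1,0,0,24,-512,-625,55,-1,0,0,24,-512,-625,55,-1,0,0,24,-512,-625,55,-1,0,0,24,-512,-625,55,-1,0,0,24,-512,-625,55,-1,0,0,24,-512,-625,55,-1]
}}

```text
time: 2.1
tool_pos: [0.4499, -0.2538, 0.1508]
ee_rot: [3.141, -0.0, 2.354]
wrist_force: [0.3, -0.4, -0.4]
width: 0.094
finger_force: 0.0
```

```bash
cat > r.py <<'E'
from h import *
from bench import robot
o,p,Rm=obs(robot);print(o['time'],p.round(4),o['ee_rot'].round(3),o['wrist_force'].round(1),o['joint_positions'].round(2),round(o['width'],4))
t=np.radians(134.5);RH=T([np.cos(t),np.sin(t),0],[0,0,-1])
for z in(.034,):print(rel([.4493,-.256,z],RH,p,Rm))
E
python3 r.py
```

```text
2.1 [ 0.4499 -0.2538  0.1508] [ 3.141 -0.     2.354] [ 0.3 -0.4 -0.4] [-0.62  0.03  1.54  0.    1.57 -1.41] 0.094
(array([ 0.03, -0.  ,  0.35]), array([ -1.1,  -2. , 116.8]))
```

{"name": "arm_command", "arguments": {
  "targets": [0,0,0,-1,-2,40,-1,0,0,0,-1,-2,70,-1,0,0,0,-1,-2,90,-1,0,0,0,-1,-2,105,-1,0,0,0,-1,-2,116,-1,0,0,0,-1,-2,116,-1,0,0,0,-1,-2,116,-1]
}}

```text
time: 2.8
tool_pos: [0.4498, -0.2572, 0.0353]
ee_rot: [3.141, 0.001, 2.353]
wrist_force: [-0.9, 0.6, 1.0]
width: 0.0941
finger_force: 0.0
```

```bash
python3 r.py; python3 - <<'E'
from bench import robot
import cv2,numpy as np
a=robot.snapshot('top')['color'][180:280,280:400];b=robot.snapshot('side')['color'][230:330,170:290]
cv2.imwrite('pics/g1.png',cv2.resize(np.hstack([a,b]),None,fx=3.3,fy=3.3,interpolation=3)[...,::-1])
E
```

```text
2.8 [ 0.4498 -0.2572  0.0353] [3.141e+00 1.000e-03 2.353e+00] [-0.9  0.6  1. ] [-0.63  0.11  1.69  0.    1.34 -1.41] 0.0941
(array([0.02, 0.07, 0.31]), array([1.2, 0.5, 1.3]))
```

View pics/g1.png

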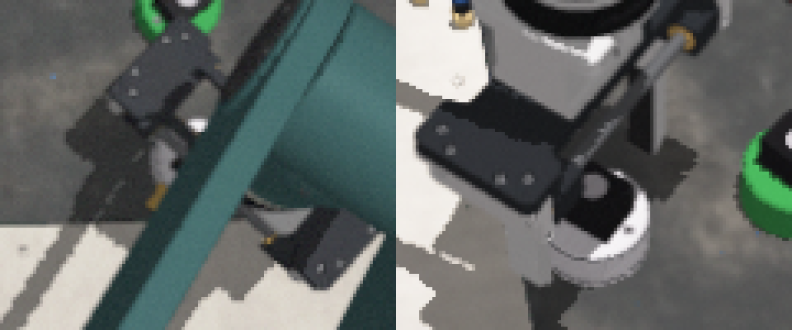

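The fingers stand either side of the crown, with the head between them (side panel 600,215). I close the gripper and then lift.

{"name": "arm_command", "arguments": {
  "targets": [0,0,0,1,0,1,1,0,0,0,1,0,1,1,0,0,0,1,0,1,1,0,0,0,1,0,1,1,0,0,0,1,0,1,1,0,0,0,1,0,1,1,0,0,0,1,0,1,1,0,0,0,1,0,1,1,0,0,0,1,0,1,1,0,0,0,1,0,1,1]
}}

```text
time: 3.9
tool_pos: [0.4489, -0.2566, 0.0334]
ee_rot: [3.141, 0.0, 2.352]
wrist_force: [0.4, 0.9, -0.3]
width: 0.0276
finger_force: 30.0
```

```bash
python3 r.py; 
```

```text
3.9 [ 0.4489 -0.2566  0.0334] [3.141 0.    2.352] [ 0.4  0.9 -0.3] [-0.63  0.11  1.69  0.    1.34 -1.41] 0.0276
(array([0.04, 0.  , 0.26]), array([ 0.1,  0.7, -0.6]))
```

{"name": "arm_command", "arguments": {
  "targets": [0,0,0,0,0,-15,1,0,0,0,0,0,-50,1,0,0,0,0,0,-100,1,0,0,0,0,0,-150,1,0,0,0,0,0,-165,1,0,0,0,0,0,-165,1,0,0,0,0,0,-165,1]
}}

```text
time: 4.6
tool_pos: [0.4477, -0.2562, 0.1959]
ee_rot: [-3.141, -0.004, 2.352]
wrist_force: [-0.2, 0.3, -3.4]
width: 0.0274
finger_force: 30.0
```

```bash
python3 r.py; python3 - <<'E'
from h import *
from bench import robot
o,p,Rm=obs(robot)
TR=T(fx,-fn)
for off in(.10,.06,.02):
    tgt=F0+fn*(.0334+off)+fx*.006
    print(off,tgt,rel(tgt,TR,p,Rm))
E
```

```text
4.6 [ 0.4477 -0.2562  0.1959] [-3.141 -0.004  2.352] [-0.2  0.3 -3.4] [-0.63  0.02  1.46 -0.    1.67 -1.41] 0.0274
(array([-0.04, -0.23,  0.25]), array([ -1.6,   1.4, 161.9]))
0.1 [0.47733964 0.03234894 0.18252779] (array([-32.91,  16.82, 121.76]), array([184. , 224.3,  13.9]))
0.06 [0.49706535 0.03564989 0.14788677] (array([-32.91,  16.82, 121.76]), array([172.3, 240.6,  48.5]))
0.02 [0.51679106 0.03895084 0.11324576] (array([-32.91,  16.82, 121.76]), array([160.6, 257. ,  83.1]))
```

{"name": "arm_command", "arguments": {
  "targets": [-2,1,8,20,20,-5,1,-4,2,16,35,35,-5,1,-6.5,3.4,24,50,55,-5,1,-8.7,4.5,32,65,75,0,1,-10.8,5.5,40,80,90,0,1,-13,6.6,48,95,110,0,1,-15,7.7,56,110,130,0,1,-17.3,8.8,64,120,150,0,1,-19.5,10,72,135,165,5,1,-21.6,11,80,145,180,5,1,-23.8,12.2,88,155,195,10,1,-26,13.3,96,165,205,10,1,-28,14.4,104,175,215,12,1,-30.3,15.5,112,180,220,14,1,-32,16.4,118,184,224,14,1,-32.9,16.8,121.8,184,224,14,1,-32.9,16.8,121.8,184,224,14,1,-32.9,16.8,121.8,184,224,14,1,-32.9,16.8,121.8,184,224,14,1]
}}

```text
time: 6.5
tool_pos: [0.4775, 0.0313, 0.1826]
ee_rot: [3.139, -0.523, 0.167]
wrist_force: [-0.3, 0.5, -2.7]
width: 0.0276
finger_force: 30.0
```

```bash
python3 r.py; python3 - <<'E'
from h import *
from bench import robot
o,p,Rm=obs(robot)
TR=T(fx,-fn)
print(rel(F0+fn*(.0334+.02)+fx*.006,TR,p,Rm))
S={}
for n in('top','side'):
    s=robot.snapshot(n);pickle.dump(s,open(n+'1.pkl','wb'));S[n]=s
    W,d,oo=pts(s);hsv=cv2.cvtColor(s['color'],cv2.COLOR_RGB2HSV)
    L=(W-p)@Rm  # tool frame
    near=(abs(L[...,0])<.06)&(abs(L[...,1])<.04)&(L[...,2]>-.01)&(L[...,2]<.05)
    br=near&(hsv[...,0]>10)&(hsv[...,0]<30)&(hsv[...,1]>110);print(n,'brass',br.sum(),np.median(L[br],0).round(4) if br.any() else 0)
    hd=near&(L[...,2]>-.0)&(L[...,2]<.04)&(np.hypot(L[...,0],L[...,1])<.036)&(hsv[...,1]<60)
    print(hd.sum(),np.nanmin(L[hd],0).round(4),np.nanmax(L[hd],0).round(4))
a=S['top']['color'][110:250,150:290];b=S['side']['color'][80:220,180:320]
cv2.imwrite('pics/g2.png',cv2.resize(np.hstack([a,b]),None,fx=2.8,fy=2.8,interpolation=3)[...,::-1])
E
```

```text
6.5 [0.4775 0.0313 0.1826] [ 3.139 -0.523  0.167] [-0.3  0.5 -2.7] [-0.18 -0.48  1.98  0.18  1.15  1.2 ] 0.0276
(array([  32.62,  -16.81, -121.58]), array([-139.7,  278.4,   91.7]))
(array([0.11, 0.03, 0.05]), array([-0. , -1.2, 80.1]))
top brass 56 [0.0336 0.0002 0.0097]
295 [-0.0172 -0.0295  0.0001] [0.0269 0.0299 0.0317]
side brass 54 [0.0354 0.0044 0.0105]
528 [-0.0321 -0.0224  0.0001] [0.034  0.0327 0.0332]
```

View pics/g2.png

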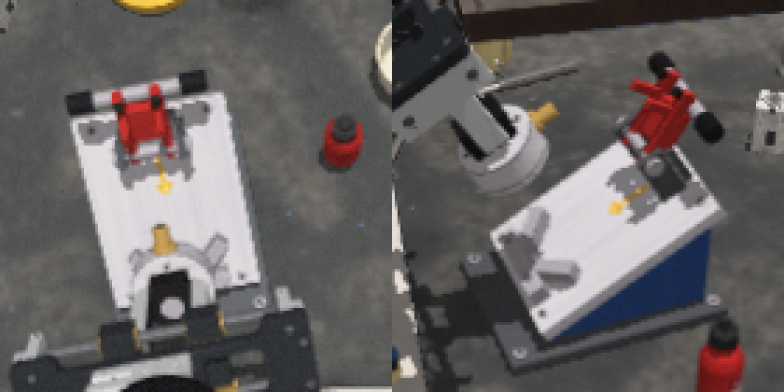

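The head is held upright in the tool, with the port pointing up the slope towards the arrow (left panel 163,238; arrow at 166,190). I lower it to 20 mm off the plate, keeping 6 mm up-slope of the seat.

{"name": "arm_command", "arguments": {
  "targets": [0,0,0,0,-1,30,1,0,0,0,0,-1,55,1,0,0,0,0,-1,70,1,0,0,0,0,-1,80,1,0,0,0,0,-1,80,1,0,0,0,0,-1,80,1]
}}

```text
time: 7.2
tool_pos: [0.518, 0.0387, 0.1159]
ee_rot: [3.138, -0.527, 0.167]
wrist_force: [-0.1, 0.0, -2.6]
width: 0.0281
finger_force: 30.0
```

```bash
cat > q.py <<'E'
from h import *
from bench import robot
o,p,Rm=obs(robot);TR=T(fx,-fn)
print(o['time'],'TCP in face mm',(RF.T@(p-F0)*1000).round(1),'F face',(RF.T@o['wrist_force']).round(1),'err to seat',rel(F0+fn*.0334,TR,p,Rm))
E
python3 q.py;python3 - <<'E'
from h import *
from bench import robot
S={}
o,p,Rm=obs(robot)
for n in('top','side'):
    s=robot.snapshot(n);S[n]=s
    W,d,oo=pts(s);hsv=cv2.cvtColor(s['color'],cv2.COLOR_RGB2HSV)
    L=(W-F0)@RF*1000
    near=(abs(L[...,0])<100)&(abs(L[...,1])<20)&(abs(L[...,2])<100)
    br=near&(hsv[...,0]>10)&(hsv[...,0]<32)&(hsv[...,1]>110)
    hi=br&(L[...,2]>20);lo=br&(L[...,2]<6)
    print(n,'port',hi.sum(),L[hi].mean(0).round(1),L[hi].max(0).round(1),'mark',lo.sum(),L[lo].mean(0).round(1),L[lo].min(0).round(1))
    st=(abs(L[...,1])<60)&(L[...,0]<20)&(L[...,0]>-70)&(L[...,2]>12)&(L[...,2]<18.5)&(hsv[...,1]<60)
    print('stop',st.sum(),L[st].min(0).round(1),L[st].max(0).round(1))
    pl=(abs(L[...,1])<45)&(abs(L[...,1])>30)&(L[...,0]>20)&(L[...,0]<60)&(abs(L[...,2])<6);print('plate z',np.median(L[pl],0).round(2))
a=S['top']['color'][140:240,170:260];b=S['side']['color'][110:210,195:285]
cv2.imwrite('pics/g3.png',cv2.resize(np.hstack([a,b]),None,fx=4.4,fy=4.4,interpolation=3)[...,::-1])
E
```

```text
7.2 TCP in face mm [ 8.3 -0.4 55.1] F face [-1.4  0.1 -2.2] err to seat (array([ 0.17, -0.18,  0.05]), array([-8.4, -0.5, 21.7]))
top port 46 [43.3 -0.1 45.7] [52.5  7.6 49.9] mark 19 [48.6  0.4 -0.6] [39.  -3.8 -2.5]
stop 65 [-47.2 -40.9  12. ] [-8.4 40.3 18.3]
plate z [ 4.017e+01 -3.000e-02 -1.380e+00]
side port 38 [43.8 -3.5 44.6] [52.1  1.1 51.8] mark 25 [51.   0.4 -0.4] [37.7 -5.  -3.2]
stop 231 [-51.6 -40.8  12. ] [-9.  35.9 18.2]
plate z [ 44.34 -34.47  -1.45]
```

View pics/g3.png

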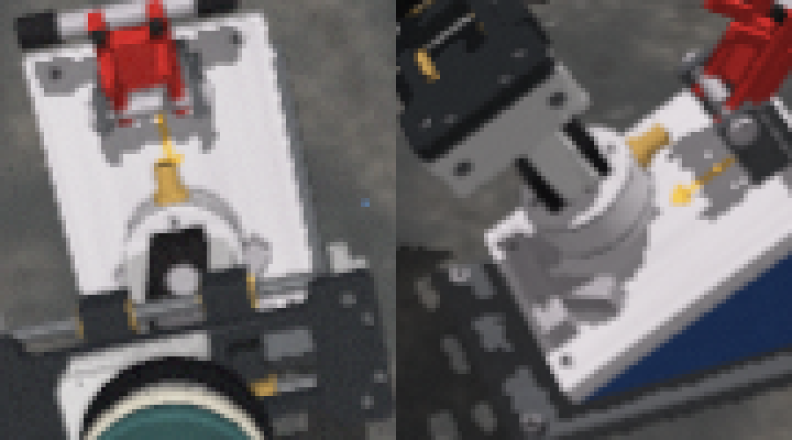

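The stop sits symmetric about my centreline (y ±40). The plate and mark suggest the true origin is about +3 mm in x and -1.4 mm in z from my estimate. I shift 4 mm more up-slope and lower gently until contact.

{"name": "arm_command", "arguments": {
  "targets": [0,0,0,4,0,2,1,0,0,0,4,0,8,1,0,0,0,4,0,14,1,0,0,0,4,0,18,1,0,0,0,4,0,18,1,0,0,0,4,0,18,1,0,0,0,4,0,18,1]
}}

```text
time: 8.0
tool_pos: [0.5301, 0.041, 0.1019]
ee_rot: [3.138, -0.526, 0.167]
wrist_force: [0.1, 0.8, -3.2]
width: 0.0279
finger_force: 30.0
```

```bash
python3 q.py
```

```text
8.0 TCP in face mm [11.9 -0.2 36.8] F face [-1.4  0.8 -2.9] err to seat (array([ 0.16, -0.16,  0.05]), array([-11.9,  -0.2,   3.4]))
```

{"name": "arm_command", "arguments": {
  "targets": [0,0,0,0,0,1,1,0,0,0,0,0,2,1,0,0,0,0,0,3,1,0,0,0,0,0,3,1]
}}

```text
time: 8.4
tool_pos: [0.5314, 0.0412, 0.099]
ee_rot: [3.138, -0.526, 0.167]
wrist_force: [-1.6, 0.3, -2.6]
width: 0.0276
finger_force: 30.0
```

{"name": "arm_command", "arguments": {
  "targets": [0,0,0,0,0,0.5,1,0,0,0,0,0,1,1,0,0,0,0,0,1,1]
}}

```text
time: 8.7
tool_pos: [0.5319, 0.0413, 0.0982]
ee_rot: [3.138, -0.526, 0.167]
wrist_force: [0.2, 0.5, -1.8]
width: 0.0279
finger_force: 30.0
```

```bash
python3 q.py
```

```text
8.7 TCP in face mm [11.8 -0.2 32.7] F face [-0.7  0.5 -1.7] err to seat (array([ 0.15, -0.14,  0.05]), array([-11.8,  -0.2,  -0.7]))
```

Not touching yet, so I step down further.

{"name": "arm_command", "arguments": {
  "targets": [0,0,0,0,0,0.5,1,0,0,0,0,0,1,1,0,0,0,0,0,1,1]
}}

```text
time: 9.0
tool_pos: [0.5324, 0.0414, 0.0973]
ee_rot: [3.138, -0.526, 0.167]
wrist_force: [-0.1, 0.1, -2.4]
width: 0.0277
finger_force: 30.0
```

{"name": "arm_command", "arguments": {
  "targets": [0,0,0,0,0,0.5,1,0,0,0,0,0,0.7,1,0,0,0,0,0,0.7,1]
}}

```text
time: 9.3
tool_pos: [0.5327, 0.0414, 0.0973]
ee_rot: [3.138, -0.526, 0.167]
wrist_force: [-4.3, -0.5, 2.0]
width: 0.0278
finger_force: 30.0
```

```bash
python3 q.py
```

```text
9.3 TCP in face mm [11.9 -0.2 31.6] F face [-2.7  0.2  3.9] err to seat (array([ 0.16, -0.14,  0.07]), array([-11.9,  -0.2,  -1.8]))
```

Contact with the plate (about 6 N). Next I slide down-slope to the V stop.

{"name": "arm_command", "arguments": {
  "targets": [0,0,0,-1,0,0,1,0,0,0,-2,0,0,1,0,0,0,-3,0,0,1,0,0,0,-3,0,0,1]
}}

```text
time: 9.7
tool_pos: [0.5313, 0.0409, 0.0966]
ee_rot: [3.138, -0.529, 0.167]
wrist_force: [-0.2, -0.1, 1.9]
width: 0.0279
finger_force: 30.0
```

{"name": "arm_command", "arguments": {
  "targets": [0,0,0,-0.5,0,0,1,0,0,0,-1,0,0,1,0,0,0,-1,0,0,1]
}}

```text
time: 10.0
tool_pos: [0.5303, 0.0407, 0.096]
ee_rot: [3.138, -0.529, 0.167]
wrist_force: [0.4, 0.3, 5.5]
width: 0.0278
finger_force: 30.0
```

```bash
python3 q.py
```

```text
10.0 TCP in face mm [ 9.2 -0.5 31.7] F face [3.1 0.3 4.5] err to seat (array([ 0.2 , -0.3 ,  0.05]), array([-9.2, -0.5, -1.8]))
```

{"name": "arm_command", "arguments": {
  "targets": [0,0,0,-0.5,0,0,1,0,0,0,-1,0,0,1,0,0,0,-1,0,0,1]
}}

```text
time: 10.3
tool_pos: [0.5294, 0.0405, 0.0955]
ee_rot: [3.138, -0.529, 0.167]
wrist_force: [1.0, 0.0, 6.2]
width: 0.0278
finger_force: 30.0
```

{"name": "arm_command", "arguments": {
  "targets": [0,0,0,-0.5,0,0,1,0,0,0,-1,0,0,1,0,0,0,-1,0,0,1]
}}

```text
time: 10.6
tool_pos: [0.5285, 0.0404, 0.095]
ee_rot: [3.138, -0.529, 0.167]
wrist_force: [0.2, -0.5, 5.6]
width: 0.0275
finger_force: 30.0
```

```bash
python3 q.py
```

```text
10.6 TCP in face mm [ 7.1 -0.5 31.7] F face [ 2.9 -0.5  4.8] err to seat (array([ 0.2 , -0.29,  0.06]), array([-7.1, -0.5, -1.8]))
```

Still sliding freely, with friction of about 3 N. I keep going.

{"name": "arm_command", "arguments": {
  "targets": [0,0,0,-0.5,0,0,1,0,0,0,-1,0,0,1,0,0,0,-1,0,0,1]
}}

```text
time: 10.9
tool_pos: [0.5277, 0.0403, 0.0945]
ee_rot: [3.138, -0.529, 0.167]
wrist_force: [-0.9, 0.1, 6.2]
width: 0.0274
finger_force: 30.0
```

{"name": "arm_command", "arguments": {
  "targets": [0,0,0,-0.5,0,0,1,0,0,0,-1,0,0,1,0,0,0,-1,0,0,1]
}}

```text
time: 11.2
tool_pos: [0.5273, 0.0402, 0.0943]
ee_rot: [3.138, -0.53, 0.167]
wrist_force: [1.5, 0.1, 4.9]
width: 0.0274
finger_force: 30.0
```

```bash
python3 q.py
```

```text
11.2 TCP in face mm [ 5.7 -0.5 31.7] F face [ 3.7 -0.2  3.4] err to seat (array([ 0.2 , -0.36,  0.05]), array([-5.6, -0.5, -1.7]))
```

{"name": "arm_command", "arguments": {
  "targets": [0,0,0,-0.5,0,0,1,0,0,0,-1,0,0,1,0,0,0,-1,0,0,1]
}}

```text
time: 11.5
tool_pos: [0.5269, 0.0402, 0.0942]
ee_rot: [3.138, -0.531, 0.167]
wrist_force: [4.6, 1.3, 5.5]
width: 0.0277
finger_force: 30.0
```

{"name": "arm_command", "arguments": {
  "targets": [0,0,0,-0.5,0,0,1,0,0,0,-1,0,0,1,0,0,0,-1,0,0,1]
}}

```text
time: 11.8
tool_pos: [0.5266, 0.0402, 0.0942]
ee_rot: [3.138, -0.533, 0.167]
wrist_force: [6.3, 2.0, 3.7]
width: 0.0275
finger_force: 30.0
```

```bash
python3 q.py;python3 - <<'E'
from h import *
from bench import robot
S={}
for n in('top','side'):
    s=robot.snapshot(n);S[n]=s
    W,d,oo=pts(s);hsv=cv2.cvtColor(s['color'],cv2.COLOR_RGB2HSV)
    L=(W-F0)@RF*1000
    near=(abs(L[...,0])<100)&(abs(L[...,1])<20)&(abs(L[...,2])<100)
    br=near&(hsv[...,0]>10)&(hsv[...,0]<32)&(hsv[...,1]>110)
    hi=br&(L[...,2]>9);lo=br&(L[...,2]<6)
    print(n,'port',hi.sum(),L[hi].mean(0).round(1),L[hi].max(0).round(1),'mark',lo.sum(),L[lo].mean(0).round(1),L[lo].min(0).round(1))
a=S['top']['color'][140:240,170:260];b=S['side']['color'][110:210,195:285]
cv2.imwrite('pics/g4.png',cv2.resize(np.hstack([a,b]),None,fx=4.4,fy=4.4,interpolation=3)[...,::-1])
E
```

```text
11.8 TCP in face mm [ 5.1 -0.3 31.9] F face [ 7.5  0.9 -0.1] err to seat (array([ 0.19, -0.53,  0.05]), array([-5. , -0.3, -1.5]))
top port 44 [40.1 -0.3 22.4] [49.2  6.5 26.2] mark 13 [53.8  0.8 -1. ] [44.4 -0.9 -2.3]
side port 38 [40.2 -3.4 21.4] [49.   1.7 27. ] mark 26 [50.8  1.5 -1.1] [36.4 -3.8 -3.1]
```

View pics/g4.png

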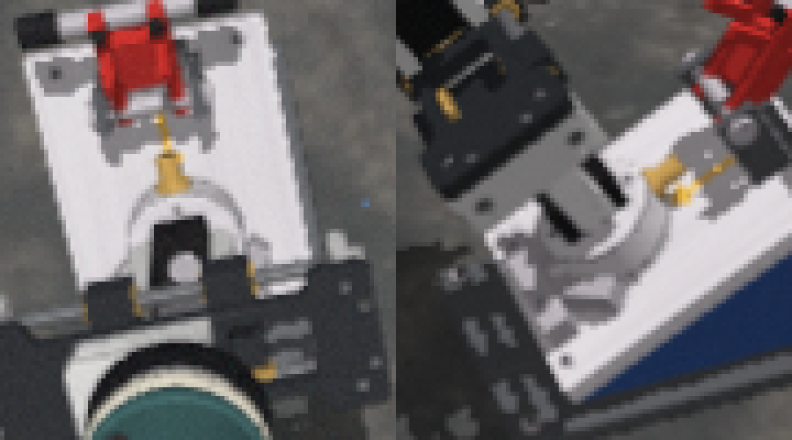

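The force rose to 7.5 N down-slope and the motion stalled, so the housing is against the V. The port lies over the yellow mark (left panel 172,175). I ease off the push and press down lightly to sit it flat before releasing.

{"name": "arm_command", "arguments": {
  "targets": [0,0,0,1.2,0,0.4,1,0,0,0,1.2,0,0.8,1,0,0,0,1.2,0,0.8,1]
}}

```text
time: 12.2
tool_pos: [0.5271, 0.0403, 0.0941]
ee_rot: [3.137, -0.53, 0.168]
wrist_force: [-0.4, 0.9, 9.5]
width: 0.0276
finger_force: 30.0
```

```bash
python3 q.py
```

```text
12.2 TCP in face mm [ 5.5 -0.4 31.6] F face [4.5 0.9 8.4] err to seat (array([ 0.19, -0.38,  0.08]), array([-5.4, -0.4, -1.8]))
```

{"name": "arm_command", "arguments": {
  "targets": [0,0,0,0,0,0,0.2,0,0,0,0,0,0,0.1,0,0,0,0,0,0,0.1,0,0,0,0,0,0,0.1,0,0,0,0,0,0,0.1,0,0,0,0,0,0,0.1]
}}

```text
time: 12.8
tool_pos: [0.5254, 0.0402, 0.0913]
ee_rot: [3.139, -0.525, 0.167]
wrist_force: [0.5, -0.5, 0.2]
width: 0.0421
finger_force: 0.0
```

{"name": "arm_command", "arguments": {
  "targets": [0,0,0,0,0,-10,0.1,0,0,0,0,0,-40,0.1,0,0,0,0,0,-80,0.1,0,0,0,-20,0,-120,0.1,0,0,0,-40,0,-150,0.1,0,0,0,-40,0,-150,0.1]
}}

```text
time: 13.4
tool_pos: [0.4167, 0.0217, 0.2068]
ee_rot: [3.133, -0.535, 0.168]
wrist_force: [0.6, -0.0, -0.0]
width: 0.0423
finger_force: 0.0
```

```bash
python3 q.py;cat > v.py <<'E'
from h import *
from bench import robot
import sys
S={}
for n in('top','side'):
    s=robot.snapshot(n);S[n]=s
    W,d,oo=pts(s);hsv=cv2.cvtColor(s['color'],cv2.COLOR_RGB2HSV)
    L=(W-F0)@RF*1000
    near=(abs(L[...,0])<100)&(abs(L[...,1])<20)&(abs(L[...,2])<100)
    br=near&(hsv[...,0]>10)&(hsv[...,0]<32)&(hsv[...,1]>110)
    hi=br&(L[...,2]>9)&(L[...,2]<35)
    print(n,'port',hi.sum(),L[hi].mean(0).round(1),L[hi].max(0).round(1))
    rim=(np.hypot(L[...,0]-2,L[...,1])<33)&(abs(L[...,2]-28.5)<4)&(c.min(2)>110 if (c:=s['color']) is not None else 0)
    P=L[rim];q=P.mean(0);nn=np.linalg.svd(P-q)[2][2];nn*=np.sign(nn[2]);print('rim n',nn.round(3),q.round(1),'circ',cv2.minEnclosingCircle(P[:,:2].astype(np.float32)))
    cr=(np.hypot(L[...,0]-2,L[...,1])<30)&(L[...,2]>48)&(L[...,2]<57);P=L[cr]
    if cr.any(): print('crown',cr.sum(),P.mean(0).round(1),cv2.minAreaRect(P[:,:2].astype(np.float32)))
    bar=(abs(L[...,1])<60)&(L[...,0]>60)&(L[...,2]>40)&(L[...,2]<110);bs=bar&(abs(L[...,1])>22);P=L[bs];print('bar',P.mean(0).round(1),P.min(0).round(1),P.max(0).round(1))
a=S['top']['color'][130:240,160:260];b=S['side']['color'][100:210,195:295]
cv2.imwrite(sys.argv[1],cv2.resize(np.hstack([a,b]),None,fx=4,fy=4,interpolation=3)[...,::-1])
E
python3 v.py pics/g5.png
```

```text
13.4 TCP in face mm [-35.2  -0.5 185.2] F face [ 0.5 -0.2 -0.3] err to seat (array([ 0.42, -0.68,  0.1 ]), array([ 33.4,  -1.6, 152.2]))
top port 45 [40.4 -0.  21.8] [49.7  6.8 28.9]
rim n [0.002 0.005 1.   ] [ 7.7 -2.  28.7] circ ((1.7609268426895142, -0.16207550466060638), 30.684846878051758)
crown 199 [ 2.2 -0.8 52.9] ((1.4964046478271484, -0.4768686294555664), (35.964073181152344, 28.12340545654297), 0.8453558683395386)
bar [121.1  -1.   55.6] [ 74.2 -52.   40.1] [140.6  51.4  63.9]
side port 39 [40.4 -3.3 20.8] [49.3  2.4 25.9]
rim n [0.012 0.008 1.   ] [  7.4 -12.7  28.4] circ ((3.5654168128967285, -0.31384167075157166), 30.58680534362793)
crown 165 [ 2.5 -2.2 51.6] ((2.745589256286621, -1.411550521850586), (36.071075439453125, 28.854883193969727), 0.9277655482292175)
bar [201.8 -19.2  53.5] [ 73.1 -60.   40. ] [599.7  56.8  64.3]
```

View pics/g5.png

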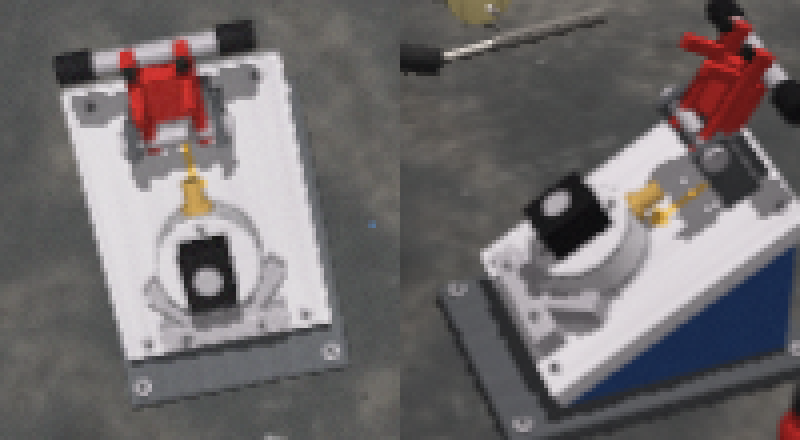

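The head is seated flat (rim normal within 1°), against the V, with the port along the mark to within about 1° (left panel 196,195). Next I work out the push on the hold-down bar from behind, on its left side away from the bottle.

```bash
cat > p.py <<'E'
from h import *
from bench import robot
o,p,Rm=obs(robot)
h=np.array([np.cos(a),np.sin(a),0])
Hg=F0+RF@np.array([.0845,-.0004,.0385]);print('hinge',Hg.round(4))
def bar(t):return Hg+.051*(-fx*np.cos(t)+fn*np.sin(t))
for t in(2.62,1.85,1.7):print(t,bar(t).round(4))
TD=T(h,[0,0,-1]);b=bar(2.62)+fy*.036
for nm,q in(('up',[.45,.05,.32]),('over',[*(b+h*.036)[:2],.32]),('down',[*(b+h*.036)[:2],.166]),('push',[*(b-h*.032)[:2],.166])):print(nm,np.round(q,4),rel(q,TD,p,Rm))
print((p-bar(2.62))@np.c_[h,fy,[0,0,1]],o['joint_positions'].round(2))
E
python3 p.py
```

```text
hinge [0.5913 0.051  0.1396]
2.62 [0.6165 0.0552 0.1837]
1.85 [0.5791 0.049  0.1891]
1.7 [0.5719 0.0478 0.1867]
up [0.45 0.05 0.32] (array([ 2.600e-01, -3.034e+01, -3.000e-02]), array([ 91. , -21.7, -82.6]))
over [0.6461 0.0967 0.32  ] (array([ 2.600e-01, -3.034e+01, -3.000e-02]), array([264.5, -35.7,  18.9]))
down [0.6461 0.0967 0.166 ] (array([ 2.600e-01, -3.034e+01, -3.000e-02]), array([186.7, -36.3, 151.8]))
push [0.579  0.0855 0.166 ] (array([ 2.600e-01, -3.034e+01, -3.000e-02]), array([128.1, -36.2, 117.4]))
[-0.20191077  0.00022101  0.01911212] [-0.26 -0.66  2.03  0.21  1.28  1.14]
```

{"name": "arm_command", "arguments": {
  "targets": [0,-7,0,25,-5,-20,1,0,-14,0,50,-10,-45,1,0,-21,0,75,-15,-65,1,0,-28,0,91,-22,-83,1,0,-30.3,0,125,-25,-65,1,0,-30.3,0,160,-27,-43,1,0,-30.3,0,200,-30,-20,1,0,-30.3,0,240,-34,4,1,0,-30.3,0,264,-36,19,1,0,-30.3,0,264,-36,19,1,0,-30.3,0,264,-36,19,1,0,-30.3,0,264,-36,19,1]
}}

```text
time: 14.7
tool_pos: [0.6454, 0.0975, 0.317]
ee_rot: [3.139, 0.004, 0.165]
wrist_force: [1.0, -0.2, 0.6]
width: 0.0004
finger_force: 0.0
```

```bash
python3 p.py|tail -6
```

```text
1.7 [0.5719 0.0478 0.1867]
up [0.45 0.05 0.32] (array([ 0.16,  0.21, -0.02]), array([-200.6,   14.7,   -2.3]))
over [0.6461 0.0967 0.32  ] (array([ 0.16,  0.21, -0.02]), array([ 0.5,  1. , -3. ]))
down [0.6461 0.0967 0.166 ] (array([ 0.16,  0.21, -0.02]), array([  1.1,   0.5, 151. ]))
push [0.579  0.0855 0.166 ] (array([ 0.16,  0.21, -0.02]), array([-66.9,   0.6, 151.2]))
[0.03548025 0.03694404 0.13325758] [ 0.06  0.34  0.85 -0.    1.95  1.47]
```

{"name": "arm_command", "arguments": {
  "targets": [0,0,0,1,0,40,1,0,0,0,1,0,80,1,0,0,0,1,0,115,1,0,0,0,1,0,135,1,0,0,0,1,0,150,1,0,0,0,1,0,150,1,0,0,0,1,0,150,1]
}}

```text
time: 15.4
tool_pos: [0.6467, 0.097, 0.1692]
ee_rot: [3.139, 0.0, 0.165]
wrist_force: [-0.6, -0.1, 0.8]
width: 0.0003
finger_force: 0.0
```

```bash
python3 p.py|tail -2; python3 - <<'E'
from bench import robot
import cv2,numpy as np
a=robot.snapshot('top')['color'][90:230,150:280];b=robot.snapshot('side')['color'][70:210,195:325]
cv2.imwrite('pics/g6.png',cv2.resize(np.hstack([a,b]),None,fx=3,fy=3,interpolation=3)[...,::-1])
E
```

```text
push [0.579  0.0855 0.166 ] (array([ 0.17,  0.01, -0.04]), array([-68.7,   0.3,   3.2]))
[ 0.03671136  0.03624856 -0.01454746] [ 0.06  0.33  1.16 -0.    1.66  1.47]
```

View pics/g6.png

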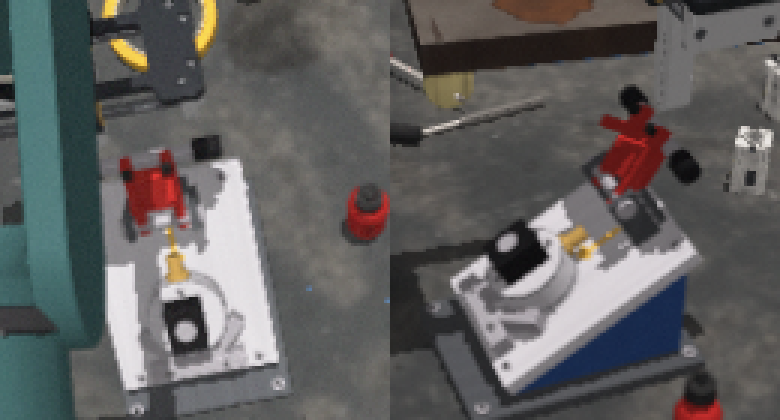

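The finger tip (side panel 675,100) stands behind the bar's left grip (632,98). I push towards the robot slowly.

{"name": "arm_command", "arguments": {
  "targets": [0,0,0,-4,0,2,1,0,0,0,-8,0,3,1,0,0,0,-12,0,3,1,0,0,0,-16,0,3,1,0,0,0,-20,0,3,1,0,0,0,-24,0,3,1,0,0,0,-28,0,3,1,0,0,0,-32,0,3,1,0,0,0,-36,0,3,1]
}}

```text
time: 16.4
tool_pos: [0.6135, 0.0914, 0.1679]
ee_rot: [3.138, -0.007, 0.165]
wrist_force: [3.8, -0.3, 2.8]
width: 0.0005
finger_force: 1.8
```

{"name": "arm_command", "arguments": {
  "targets": [0,0,0,-4,0,0,1,0,0,0,-8,0,0,1,0,0,0,-12,0,0,1,0,0,0,-16,0,0,1,0,0,0,-20,0,0,1,0,0,0,-24,0,0,1,0,0,0,-28,0,0,1,0,0,0,-32,0,0,1]
}}

```text
time: 17.2
tool_pos: [0.5788, 0.0858, 0.1642]
ee_rot: [3.139, 0.004, 0.165]
wrist_force: [1.2, 0.5, -0.6]
width: 0.0002
finger_force: 0.2
```

```bash
cat > b.py <<'E'
from h import *
from bench import robot
o,p,Rm=obs(robot);print(o['time'],p.round(3))
s=robot.snapshot('side');W,d,_=pts(s);hsv=cv2.cvtColor(s['color'],cv2.COLOR_RGB2HSV);L=(W-F0)@RF*1000-[84.5,-.4,38.5]
rd=(abs(L[...,1])<22)&(abs(L[...,0])<110)&(abs(L[...,2])<110)&((hsv[...,0]<8)|(hsv[...,0]>172))&(hsv[...,1]>150)
P=L[rd];far=P[np.hypot(P[:,0],P[:,2])>25];m=far.mean(0);print('red',len(P),m.round(1),'angle',np.arctan2(m[2],-m[0]))
E
python3 b.py
```

```text
17.2 [0.579 0.086 0.164]
red 183 [-15.6  -2.7  46.1] angle 1.2442639849080854
```

{"name": "arm_command", "arguments": {
  "targets": [0,0,0,20,0,0,1,0,0,0,30,0,-10,1,0,0,0,30,0,-60,1,0,0,0,30,0,-110,1,0,0,0,30,0,-150,1,0,0,0,0,-50,-150,1,0,0,0,-40,-50,-150,1,0,0,0,-80,-100,-150,1,0,0,0,-120,-100,-150,1,0,0,0,-160,-50,-150,1,0,0,0,-200,0,-150,1,0,0,0,-200,50,-150,1,0,0,0,-200,100,-150,1,0,0,0,-200,150,-150,1,0,0,0,-200,200,-150,1,0,0,0,-200,200,-150,1,0,0,0,-200,200,-150,1,0,0,0,-200,200,-150,1,0,0,0,-200,200,-150,1,0,0,0,-200,200,-150,1]
}}

```text
time: 19.25
tool_pos: [0.4153, -0.1425, 0.3161]
ee_rot: [3.139, 0.002, 0.167]
wrist_force: [0.0, 1.0, 0.8]
width: 0.0005
finger_force: 0.0
```

{"name": "arm_command", "arguments": {
  "targets": [0,0,0,0,0,0,1,0,0,0,0,0,0,1,0,0,0,0,0,0,1,0,0,0,0,0,0,1,0,0,0,0,0,0,1,0,0,0,0,0,0,1,0,0,0,0,0,0,1,0,0,0,0,0,0,1]
}}

```text
time: 20.05
tool_pos: [0.4153, -0.1439, 0.3157]
ee_rot: [3.139, 0.003, 0.165]
wrist_force: [-0.0, -0.1, 0.1]
width: 0.0005
finger_force: 0.0
```

```bash
python3 b.py; python3 v.py pics/g7.png
```

```text
20.05 [ 0.415 -0.144  0.316]
red 317 [-33.6  -6.8   9.3] angle 0.2697034806748044v.py:12: RuntimeWarning: Mean of empty slice.
  print(n,'port',hi.sum(),L[hi].mean(0).round(1),L[hi].max(0).round(1))
  ret = um.true_divide(
Traceback (most recent call last):
  File "v.py", line 12, in <module>
    print(n,'port',hi.sum(),L[hi].mean(0).round(1),L[hi].max(0).round(1))
                                                   ~~~~~~~~~^^^
ValueError: zero-size array to reduction operation maximum which has no identity
```

```bash
python3 - <<'E'
from h import *
from bench import robot
I=[]
for n,(x,y) in(('top',(150,130)),('side',(195,100))):
    s=robot.snapshot(n);W,d,_=pts(s);L=(W-F0)@RF*1000-[84.5,-.4,38.5]
    for sg in(1,-1):
        g=(L[...,1]*sg>32)&(L[...,1]*sg<52)&(L[...,2]>-15)&(L[...,2]<60)&(L[...,0]<-20)&(L[...,0]>-90)&(s['color'].max(2)<70)
        print(n,sg,g.sum(),np.median(L[g],0).round(1),np.percentile(L[g],95,axis=0).round(1))
    cr=(np.hypot(L[...,0]+82,L[...,1])<32)&(L[...,2]>9)&(L[...,2]<19)&(L[...,0]<-66);print('crown',np.median(L[cr],0).round(1),cv2.minAreaRect(L[cr][:,:2].astype(np.float32)))
    I.append(s['color'][y:y+110,x:x+130])
cv2.imwrite('pics/g7.png',cv2.resize(np.hstack(I),None,fx=3,fy=3,interpolation=3)[...,::-1])
E
```

```text
top 1 51 [-48.6  42.   19.8] [-43.9  50.5  21.7]
top -1 57 [-48.4 -40.7  19.4] [-44.1 -32.7  21.8]
crown [-82.9  -0.1  14.3] ((-83.57772827148438, -0.0838937759399414), (35.05904006958008, 28.17513084411621), 0.2948421239852905)
side 1 46 [-49.   42.8  18.4] [-42.4  50.7  21. ]
side -1 73 [-50.7 -46.6  17.8] [-44.  -34.9  21.4]
crown [-83.   -2.9  13.4] ((-82.77145385742188, -0.9973211288452148), (33.33912658691406, 28.514558792114258), 0.19419218599796295)
```

View pics/g7.png

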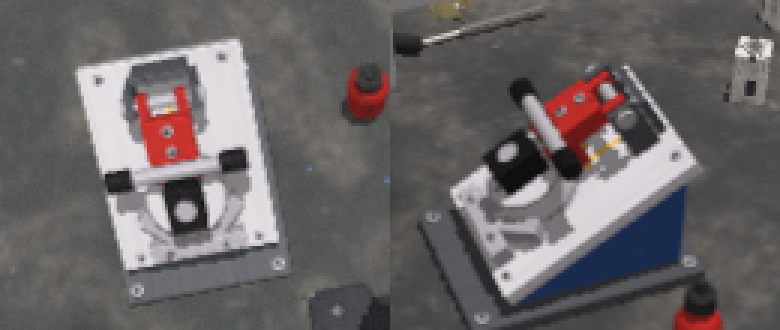

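The hold-down is down on the head, and the head hasn't moved (crown yaw about 0.3°). The bar lies across the head beside the crown (left panel 175,172), and the bottle is standing. The last check is that it's fully closed and not perched on the port: I compare the bar angle with the open one (2.62) and look for tine points below the top of the port.

```bash
python3 - <<'E'
from h import *
from bench import robot
from scipy.optimize import least_squares
for n in('top','side'):
    A={}
    for k,s in(('open',pickle.load(open(n+'.pkl','rb'))),('now',robot.snapshot(n))):
        W,d,oo=pts(s);L=(W-F0)@RF*1000-[84.5,-.4,38.5];hsv=cv2.cvtColor(s['color'],cv2.COLOR_RGB2HSV)
        cx,cz=(47,17) if k=='open' else (-49.5,12)
        g=(abs(L[...,1])>33)&(abs(L[...,1])<51)&(np.hypot(L[...,0]-cx,L[...,2]-cz)<13)&(s['color'].max(2)<80)
        P=L[g];f=least_squares(lambda c:np.hypot(P[:,0]-c[0],P[:,2]-c[1])-8.5,[cx,cz],loss='soft_l1').x
        A[k]=np.arctan2(f[1],-f[0]);print(n,k,g.sum(),f.round(1),round(np.hypot(*f),1),round(A[k],3))
        if k=='now':
            rd=(abs(L[...,1])<22)&(L[...,0]<-30)&(L[...,0]>-75)&((hsv[...,0]<8)|(hsv[...,0]>172))&(hsv[...,1]>120)
            Q=L[rd];i=np.argsort(Q[:,2])[:8];print('low red',Q[i].round(1).tolist(),'y range',Q[:,1].min().round(1),Q[:,1].max().round(1))
    print('theta now',2.62-(A['open']-A['now']))
    W,d,_=pts(s);c=s['color'];print('bottle z',np.nanmax(W[...,2][(abs(W[...,0]-.615)<.02)&(abs(W[...,1]+.102)<.02)]),'cup z',np.nanmax(W[...,2][np.hypot(W[...,0]-.67,W[...,1]+.16)<.04]))
E
```

```text
top open 137 [47.4 14.6] 49.6 2.842
top now 108 [-52.2  12.6] 53.7 0.237
low red [[-64.9, -8.5, -3.1], [-61.2, -11.6, 8.0], [-39.0, 10.1, 11.7], [-31.3, 1.9, 11.9], [-43.8, 9.0, 11.9], [-40.5, 12.6, 12.5], [-40.8, 10.5, 13.0], [-33.3, 13.2, 13.0]] y range -17.0 17.8
theta now 0.014263072584554948
bottle z 0.09960750547986319 cup z 0.055660320837708444
side open 122 [48.5 14.7] 50.6 2.847
side now 109 [-51.   11.6] 52.3 0.224
low red [[-39.2, -4.8, -22.8], [-40.8, -14.6, -22.2], [-43.7, -16.3, -21.2], [-42.5, -13.9, -21.2], [-44.2, -13.1, -20.2], [-45.3, -16.2, -19.5], [-41.2, -13.5, -19.1], [-39.3, -16.6, -17.7]] y range -21.0 17.5
theta now -0.0035130021744338435
bottle z 0.09728591608520132 cup z 0.0559770493993047
```

The hold-down angle reads about 0.00–0.01 rad, and red tine points reach about 20 mm below the hinge axis at y ≈ -15, beside the port and below its top. The bottle and cup are upright and the arm is clear, so I hand the job in.

```bash
python3 -c "
from bench import robot
print(robot.close_job())"
```

```text
the job is handed in; nothing more can be done
None
```

The job is handed in at about 20 s: the pilot head sits flat against the V stop with its port up the yellow mark, the hold-down is fully closed (about 0 rad) with its fork astride the port, and the bottle and cup are still standing.

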